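# Trial run of a beech block down a newly set feed lane

## Task

The roller feed lane has just been set to width for a batch of beech blocks, but its two guide rails are still loose in their clamps and shift at a touch. Push the beech block, never lifting it, off the infeed plate and down the lane between the rails until it is home at the end stop and the sprung catch has come up behind it. Neither rail may be touched, by the block or by the robot, and the sanding block, spanner and caliper lying around the lane stay where they are.

Things in the scene. Friction and masses are not known exactly. Their poses are not given: they have to be found in the camera images.
- feed_lane: Roller feed lane, 480 mm long, fixed to the bench, placed anew each time. Origin on the bench top; frame y = its centre line, feed direction -y, +x across it on the far side from the robot, z up. From y +235 to +50 mm a flat steel infeed plate (x -100 to +100, nothing stands up at its edges), then skate wheels with light drag, y +42 to -196 mm. Plate and wheel tops are 26 mm above the bench.
- stop_face (a point): Middle of the end stop's rubber face, on the lane's centre line at lane y = -205 mm, 42 mm above the bench. The stop is a steel plate whose top is 54 mm above the bench. With the block home against it, the block's origin is at lane y = -145 mm and its rear face at -85 mm.
- guide_far: Guide rail on the lane's +x side: straight bar with a black wear strip, slides loosely across the lane (0.4 N). Origin: mid-length of its inner face, at its lower edge 32 mm above the bench; axes as the lane's. 26 mm high, so its top is level with the block's; 8 mm thick. Straight along lane y +21 to -201 mm; mouth flares outwards up to y = +51 mm. Two rods go out to posts with knobs, 70 mm high.
- guide_near: Guide rail on the lane's -x side, mirror image of guide_far; origin at mid-length of its inner face, lower edge. The gap between the two inner faces is 74 to 84 mm and its middle lies up to 2.5 mm off the lane's centre line. The clamp posts stand at lane x = +86 and -86 mm, y = -22 and -165 mm.
- beech_block: Beech block with drill holes in its top, 60 mm (x) by 120 mm (y) by 32 mm high, about 0.2 kg, loose on the infeed plate, askew by up to 0.3 rad and up to 30 mm off the centre line. Origin: centre of its underside. Its long y axis is parallel to the lane's y axis (yaw equal) when it is square with the lane.
- catch (a joint): Sprung catch in the slot between the two rows of wheels, a 10 mm wide steel dog hinged at lane y = -46 mm: 0 rad when up, grows as it is pressed down, about 0.25 rad while the block passes over it (some 0.5 N), 0.45 at most. It springs up by itself once the block's rear face has passed lane y = -81 mm, and then keeps the block within 6 mm of the stop.
- catch_tip (a point): Top of the catch's free end: lane y = -77 mm and 8 mm above the wheels while it is up.
- sanding_block: Bystander: cork sanding block wrapped in dark brown abrasive, 62 x 111 x 34 mm, lying on the bench (not on the lane) on the far side of the infeed plate. Origin: centre of its underside.
- spanner_13: Bystander: spanner, 158 mm long, 7 mm thick, flat on the bench on the far side of the lane. Origin: centre of its underside.
- caliper: Bystander: caliper, 225 mm long, 9 mm thick, flat on the bench on the robot's side of the lane. Origin: centre of its underside.
Things that resemble listed ones, but are neither listed nor needed, are in the scene too. What is shaped like the beech_block but blue is not meant.

How it is judged:
By the outcome, as a careful person would: the job done as asked, in the order asked, and still so for the second after the job is handed in, with the robot touching nothing.
It also fails if it takes over 72 s, if anything falls off the work surface, if the arm or the gripper's body presses on something with over 40 N, if the wrist force passes 120 N, or if a joint passes its speed limit or range.

## Robot

A 6-joint arm with a two-finger parallel gripper is mounted at the origin on a cart in front of the work surface, level with it; the furniture and walls round the work are solid. World frame = base frame: x ahead of the robot, y to its left, z up, the work surface at z = 0. Lengths are in m, angles in degrees, forces in N, time in s.
With the tool pointing down it reaches from about 0.3 to 0.85 m from the base axis. Payload 4.2 kg.
Tool frame: the origin (TCP) lies midway between the tips of the shut fingers; the grasp point (between the pads) lies 19 mm behind it; z points along the fingers, y is the line along which they close (so a half turn about z gives the same grasp; the last joint's range is limited). The gripper opens to 91 mm and grips with 3 to 60 N. Pads are 32 mm wide; open, the fingers measure 118 mm over their backs; the gripper's body (76 mm by 178 mm) begins 60 mm behind the grasp point.
Start: joints at [73.339, 18.312, 89.639, -0, 72.044, -1.146], TCP at [0.154, 0.554, 0.214] pointing down, gripper open.
Joint ranges: [-177.97, 177.97], [-48.28, 115.42], [12.27, 149.76], [-77.06, 257.06], [2.81, 150.46], [-146.56, 146.56]. Speed limits (degrees/s): [147.25, 147.25, 180, 180, 180, 180].

## Interface

Orientations are given as a 3x3 rotation matrix whose columns are the frame's x, y, z axes.
In Python, from bench import ctrl, eyes, nets gives the robot as it stands.
- The arm moves only by the tool carry_out, never from a script. Its argument "moves" is a list of rows, each a list of 7 numbers: the turn, a rotation vector about the world's x, y, z in units of 6 degrees (1.0 is 6 degrees), then the shift along the world's x, y, z in units of 50 mm (1.0 is 50 mm), then the finger opening in mm, from 0 to 91.2. A call has exactly 5 rows; each row shifts and turns the commanded pose from where the row before left it; what a row does not reach is not made up. A row lasts 1/8 s, in which the tool goes at most 62.5 mm and 10.7 degrees, less where a joint would pass 70% of its speed; a pose out of reach is approached as far as the arm can. A call is refused whole if a number of a shift passes 1 or a number of a turn 1, either way. A call with a gripper value outside its range is refused whole. The fingers move at their own pace and stop on an object; the grip force is fixed at half the most. Time passes only in rows, so rows that do not move let the fingers close, or fill a call up. It gives the time, the measured TCP pose, the force, the opening and the grip force at its end, in the units of the state.
- ctrl.observe(): the state, without advancing time (a new reading comes with each control period).
- eyes.snapshot(name): name is "side" or "top"; returns the picture (384x512x3 uint8, red, green, blue); there is no depth.
- eyes.camera_params(name): a dict with "fx", "fy", "cx", "cy" (pixels), "rvec" (rotation vector, rad) and "tvec" (3), from world to camera coordinates, as OpenCV has them. Camera axes: x right, y down, z forward; pixel columns grow to the right and rows downward; lengths in m; the calibration is good to about 2 mm. A picture is of the moment at which its call begins. camera_params takes no time and is no camera call.
- ctrl.hand_in(): hands the job in; it is judged then, once.
Trained networks look in the newest picture that a camera, given by its name, has taken for a name from the list of things; names that differ only in an ending like _2 or _b are one class to them, and where a whole thing is asked for, a point or a joint stands for the part that bears it (a point fixed in the world has none). Each returns a list of dicts, best first, with "p" (0 to 1); they miss things now and then, are a little off and sometimes report something else, mostly with a low value. They report only what shows in the picture. A call takes as long as a camera call. They do not tell look-alikes from the thing itself.
- nets.search_frame(query, camera): "extent" ([left, top, width, height] in pixels, round what is visible of it).
The state is a dict: "clock": time; "joints": joint angles; "qd": joint speeds; "joint_torque": joint torques, N m; "ee_pos": TCP position; "tool_rot": TCP orientation; "wrist_force": force on the tool from outside, world axes, zero at the start; "wrist_torque": the same for the moment, N m; "opening": finger opening in m; "finger_force": force on a finger pad.
Only numpy, scipy, OpenCV 4.12 (cv2) and the standard library are available. Lean on these libraries where they do the work, as an engineer would, in place of code of your own. Each camera call takes 0.05 s, during which the arm holds its last target. There are 200 camera calls.

## Working session

There is one attempt and no reset: what is moved stays moved. The work goes in short steps, Python scripts to look and compute and a tool call to move; the robot and the scene stay as the last step left them, time stands still between calls to the robot, and variables do not carry over. Pictures are saved under pics/ and viewed, at most 10 in all, crops included, and the job is handed in when it is done.

Besides the shell and the picture viewer there is one more tool, called as name([rows], argument=value, ...), one row to a line, values as JSON. carry_out: Moves the arm, as the interface text tells. Its arguments: {"type":"object","properties":{"moves":{"type":"array","items":{"type":"array","items":{"type":"number"}}}},"required":["moves"]}

```bash
mkdir -p pics; ls; python3 - <<'E'
from bench import ctrl, eyes, nets
import cv2
for n in("top","side"):
    im=eyes.snapshot(n); cv2.imwrite(f"pics/{n}0.png",cv2.resize(im[:,:,::-1],(800,600),interpolation=cv2.INTER_CUBIC))
    print(n,eyes.camera_params(n))
    for q in("beech_block","feed_lane","guide_far","guide_near"):
        print(q,nets.search_frame(q,n)[:3])
s=ctrl.observe();print(s["clock"],s["ee_pos"],s["tool_rot"],s["wrist_force"])
E
```

```text
pics
top {'fx': 367.0674086506069, 'fy': 367.0674086506069, 'cx': 258.68826957088356, 'cy': 196.49083251125498, 'rvec': array([ 2.05454902, -2.16464243,  0.23804285]), 'tvec': array([0.13011114, 0.52876885, 0.78548143])}
beech_block [{'extent': [141.6, 264.0, 57.0, 58.4], 'p': 0.84}, {'extent': [189.3, 161.4, 48.5, 31.0], 'p': 0.66}]
feed_lane [{'extent': [163.6, 145.0, 202.5, 103.4], 'p': 0.63}]
guide_far [{'extent': [250.2, 141.5, 105.1, 45.5], 'p': 0.74}]
guide_near [{'extent': [242.9, 203.3, 112.7, 48.9], 'p': 0.74}]
side {'fx': 400.2942968488091, 'fy': 400.2942968488091, 'cx': 254.88324248684233, 'cy': 186.5568759255618, 'rvec': array([ 0.27912649, -2.60716591,  1.50939673]), 'tvec': array([0.55536791, 0.0623585 , 0.90657329])}
beech_block [{'extent': [198.1, 200.6, 43.9, 42.9], 'p': 0.94}, {'extent': [310.5, 257.5, 77.8, 56.4], 'p': 0.83}, {'extent': [160.7, 147.0, 158.8, 137.4], 'p': 0.65}]
feed_lane [{'extent': [159.4, 148.7, 161.9, 135.0], 'p': 0.69}]
guide_far [{'extent': [214.5, 154.2, 55.4, 43.0], 'p': 0.72}]
guide_near [{'extent': [269.4, 154.1, 54.3, 52.1], 'p': 0.56}]
0.5 [0.15378954 0.55404705 0.21393624] [[-9.63556098e-01  2.67506347e-01 -1.64259324e-05]
 [ 2.67506346e-01  9.63556098e-01  3.00983785e-05]
 [ 2.38788146e-05  2.46074350e-05 -9.99999999e-01]] [0.12933507 0.55654026 0.0521948 ]
```

View pics/top0.png

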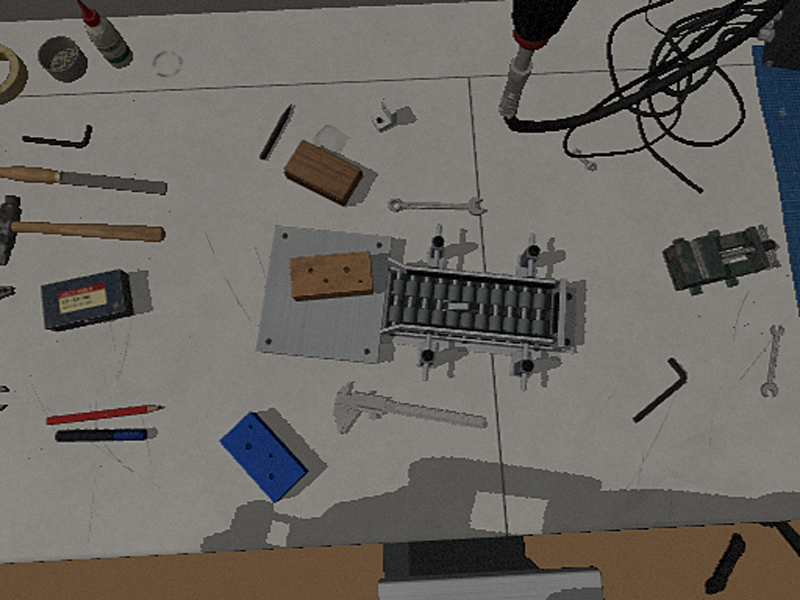

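View pics/side0.png

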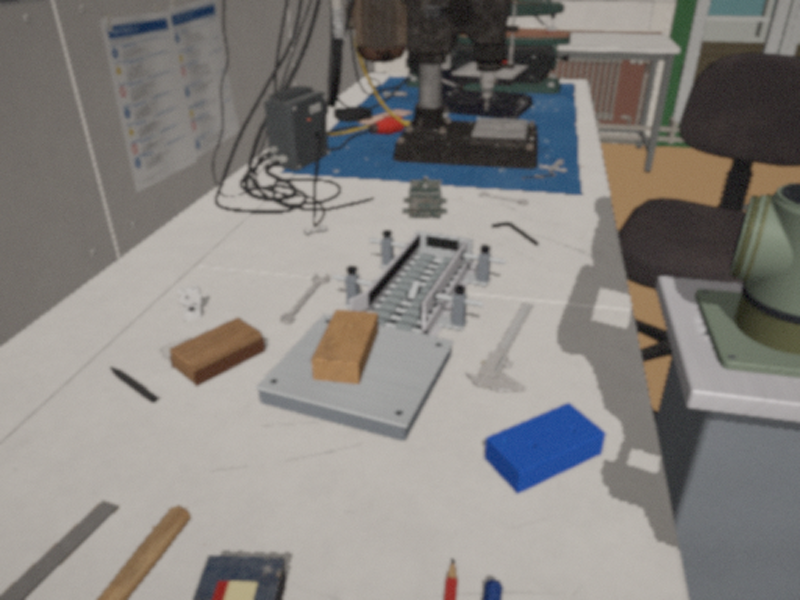

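Top view: lane at about (260–590, 225–380) of 800x600, plate on the left, feed towards image right; beech block at (332,275) on the plate, blue look-alike at (263,457), and the sanding block is the brown piece at (322,172). The side view agrees.

```bash
cat > h.py <<'E'
import numpy as np, cv2
from bench import ctrl, eyes, nets
def cam(n):
    p=eyes.camera_params(n); K=np.array([[p["fx"],0,p["cx"]],[0,p["fy"],p["cy"]],[0,0,1.]])
    return K,np.array(p["rvec"]),np.array(p["tvec"])
def proj(n,X):
    K,r,t=cam(n); return cv2.projectPoints(np.array(X,float).reshape(-1,1,3),r,t,K,None)[0].reshape(-1,2)
def unproj(n,uv,z):
    K,r,t=cam(n); R=cv2.Rodrigues(r)[0]; C=-R.T@t
    d=(R.T@np.linalg.inv(K)@np.c_[np.atleast_2d(uv),np.ones(len(np.atleast_2d(uv)))].T).T
    return C+d*((z-C[2])/d[:,2])[:,None]
def lane2w(L,X): # L=(x,y,yaw)
    X=np.atleast_2d(np.array(X,float)); c,s=np.cos(L[2]),np.sin(L[2])
    return np.c_[X[:,0]*c-X[:,1]*s+L[0],X[:,0]*s+X[:,1]*c+L[1],X[:,2]]
def crop(n,x0,y0,w,h,k,fn,lines=()):
    im=eyes.snapshot(n)[:,:,::-1]
    c=cv2.resize(im[y0:y0+h,x0:x0+w],None,fx=k,fy=k,interpolation=cv2.INTER_CUBIC)
    c=cv2.convertScaleAbs(c,alpha=1.3)
    for a in lines:
        q=((proj(n,a)-[x0,y0]+.5)*k).round().astype(int)
        cv2.polylines(c,[q.reshape(-1,1,2)],False,(0,0,255),1)
    for u in range(x0//10*10+10,x0+w,10):
        cv2.line(c,((u-x0)*k,0),((u-x0)*k,8),(0,255,255),1)
        if u%20==0: cv2.putText(c,str(u),((u-x0)*k-10,20),0,.4,(0,255,255))
    for v in range(y0//10*10+10,y0+h,10):
        cv2.line(c,(0,(v-y0)*k),(8,(v-y0)*k),(0,255,255),1)
        if v%20==0: cv2.putText(c,str(v),(10,(v-y0)*k+4),0,.4,(0,255,255))
    cv2.imwrite(fn,c)
E
python3 - <<'E'
from h import *
crop("top",160,138,220,115,3,"pics/topc.png")
k=[(178,144),(252,152),(165,225),(242,231)]
print(unproj("top",k,.026).round(4)); K,r,t=cam("top");print(-cv2.Rodrigues(r)[0].T@t, proj("top",[ctrl.observe()["ee_pos"]]))
E
```

```text
[[0.6841 0.2933 0.026 ]
 [0.6541 0.1124 0.026 ]
 [0.4849 0.3247 0.026 ]
 [0.4614 0.1452 0.026 ]]
[0.35367096 0.11362839 0.88063155] [[ -3.8990141  416.40761479]]
```

View pics/topc.png

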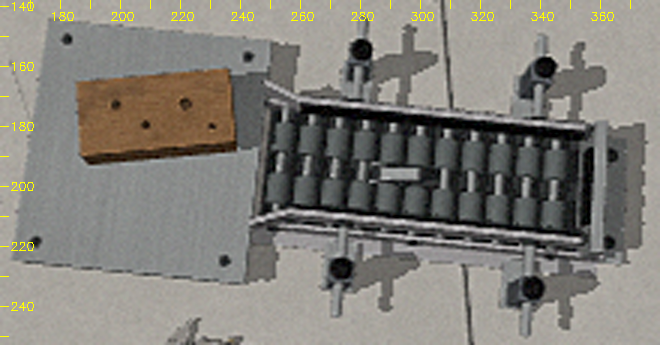

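Crop shows plate corners at (176,144),(250,152),(165,226),(241,232), the block top at about (185–239, 161–191), and the rails' tops as bright lines. I'll fit poses and overlay.

```bash
cat >> h.py <<'E'
from scipy.optimize import least_squares
def fit(n,uv,X,L0):
    f=lambda L:(proj(n,lane2w(L,X))-uv).ravel()
    s=least_squares(f,L0,loss="soft_l1"); return s.x,f(s.x).reshape(-1,2)
def model(L,g=(-.039,.039)):
    P=[[(.1,.235,.026),(.1,.05,.026),(-.1,.05,.026),(-.1,.235,.026),(.1,.235,.026)]]
    for s,x in((-1,g[0]),(1,g[1])):
        P+=[[(x,.021,.058),(x,-.201,.058)],[(x+s*.008,.021,.058),(x+s*.008,-.201,.058)]]
    P+=[[(-.03,-.205,.054),(.03,-.205,.054)],[(-.005,-.046,.028),(-.005,-.077,.034),(.005,-.077,.034)]]
    return [lane2w(L,p) for p in P]
def bmodel(B):
    return [lane2w(B,[(a*.03,b*.06,z) for a,b in((1,1),(1,-1),(-1,-1),(-1,1),(1,1))]) for z in(.058,)]
E
python3 - <<'E'
from h import *
P=[(.1,.235,.026),(.1,.05,.026),(-.1,.235,.026),(-.1,.05,.026)]+[(s*.086,y,.070) for s in(1,-1) for y in(-.022,-.165)]
c=np.array([(48,17),(270,42),(15,263),(243,283),(361,48),(545,66),(340,267),(533,287)])/3+[160,138]-.5
L,e=fit("top",c,np.array(P),[.56,.05,-.1]); print("lane",L,e.round(1).tolist())
b=np.array([(76,83),(229,68),(237,143),(83,157)])/3+[160,138]-.5
B,e=fit("top",b,np.array([(.03,.06,.058),(.03,-.06,.058),(-.03,-.06,.058),(-.03,.06,.058)]),[.6,.2,.1]);print("blk",B,e.round(1).tolist())
np.savez("fit.npz",L=L,B=B)
crop("top",160,138,220,115,3,"pics/topd.png",model(L)+bmodel(B))
crop("side",155,140,170,140,4,"pics/sided.png",model(L)+bmodel(B))
E
```

```text
lane [ 0.55007548  0.08311037 -0.15233835] [[-0.3, 0.8], [0.4, -0.3], [-2.0, -0.9], [0.5, 0.3], [-0.1, -0.1], [0.1, -0.1], [0.2, 0.2], [0.1, -0.0]]
blk [0.59152197 0.2089633  0.0511869 ] [[0.2, 0.1], [0.3, 0.0], [0.0, -0.3], [-0.6, 0.2]]
```

View pics/topd.png

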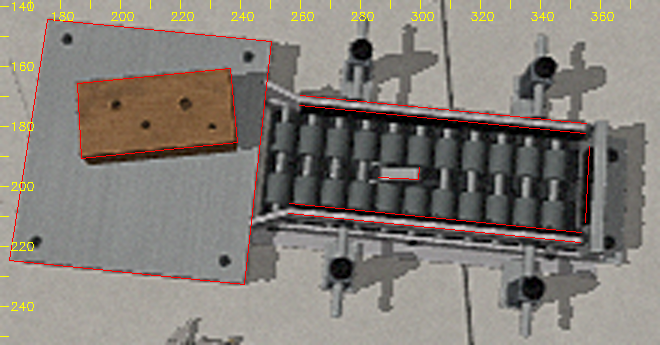

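View pics/sided.png

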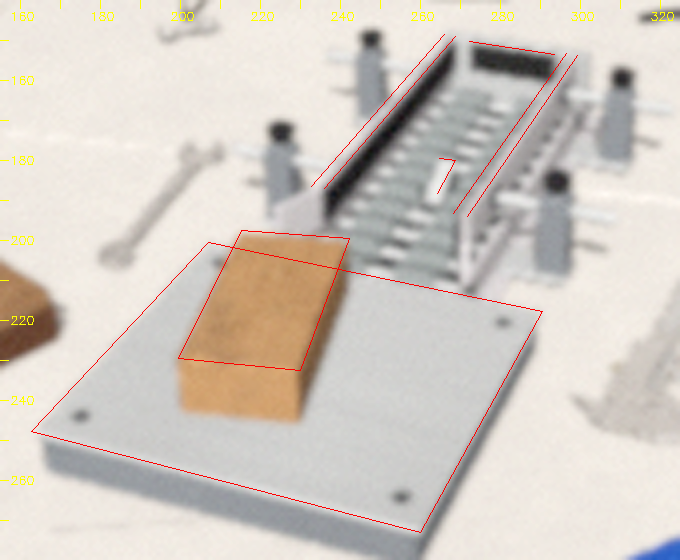

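Overlay on top view matches the plate, block and posts within about 1 px; side view sits 1–2 px off (calibration). Now the rails' lateral position via an averaged profile.

```bash
python3 - <<'E'
from h import *
L=np.load("fit.npz")["L"]; im=cv2.cvtColor(eyes.snapshot("top"),cv2.COLOR_RGB2GRAY).astype(np.float32)
for s in(1,-1):
    xs=np.arange(.028,.058,.001)*s
    for ys in(np.linspace(.01,-.05,60),np.linspace(-.13,-.19,60)):
        pr=[]
        for x in xs:
            q=proj("top",lane2w(L,[(x,y,.058) for y in ys])).astype(np.float32)
            pr.append(cv2.remap(im,q[:,:1].copy(),q[:,1:].copy(),1).mean())
        print(s,' '.join(f"{x*1000:.0f}:{p:.0f}" for x,p in zip(xs,pr)))
E
```

```text
1 28:48 29:50 30:49 31:43 32:29 33:13 34:4 35:3 36:4 37:5 38:6 39:11 40:34 41:77 42:115 43:128 44:125 45:105 46:78 47:64 48:73 49:88 50:95 51:97 52:99 53:101 54:105 55:107 56:109 57:111
1 28:55 29:56 30:49 31:37 32:23 33:12 34:4 35:4 36:3 37:4 38:6 39:16 40:45 41:86 42:117 43:126 44:119 45:97 46:76 47:78 48:95 49:108 50:111 51:111 52:110 53:109 54:109 55:109 56:110 57:111
-1 -28:53 -29:53 -30:53 -31:53 -32:54 -33:54 -34:55 -35:55 -36:53 -37:46 -38:37 -39:27 -40:15 -41:9 -42:30 -43:76 -44:118 -45:133 -46:127 -47:100 -48:67 -49:51 -50:50 -51:48 -52:40 -53:36 -54:56 -55:91 -56:114 -57:108
-1 -28:57 -29:58 -30:59 -31:59 -32:58 -33:58 -34:58 -35:59 -36:56 -37:50 -38:41 -39:30 -40:18 -41:10 -42:24 -43:65 -44:107 -45:128 -46:127 -47:103 -48:71 -49:52 -50:47 -51:46 -52:43 -53:43 -54:55 -55:83 -56:108 -57:107
```

carry_out([
  [0, 0, -0.795, 0.58, -0.3855, 0, 91],
  [0, 0, -0.795, 0.58, -0.3855, 0, 91],
  [0, 0, -0.795, 0.58, -0.3855, 0, 91],
  [0, 0, -0.795, 0.58, -0.3855, 0, 91],
  [0, 0, -0.795, 0.58, -0.3855, 0, 91],
])

```text
clock: 1.32
ee_pos: [0.2997, 0.457, 0.2141]
tool_rot: [[-0.771, 0.636, 0.0], [0.636, 0.771, 0.0], [0.0, 0.0, -1.0]]
wrist_force: [-0.5, 0.2, -0.5]
opening: 0.0913
finger_force: 0.0
```

carry_out([
  [0, 0, -0.795, 0.58, -0.3855, 0, 91],
  [0, 0, -0.795, 0.58, -0.3855, 0, 91],
  [0, 0, -0.795, 0.58, -0.3855, 0, 91],
  [0, 0, -0.795, 0.58, -0.3855, 0, 91],
  [0, 0, -0.795, 0.58, -0.3855, 0, 91],
])

```text
clock: 1.95
ee_pos: [0.4448, 0.3606, 0.2141]
tool_rot: [[-0.448, 0.894, 0.0], [0.894, 0.448, 0.0], [0.0, 0.0, -1.0]]
wrist_force: [-0.9, -0.4, -0.9]
opening: 0.0909
finger_force: 0.0
```

carry_out([
  [0, 0, -0.795, 0.58, -0.3855, 0, 91],
  [0, 0, -0.795, 0.58, -0.3855, 0, 91],
  [0, 0, -0.795, 0.58, -0.3855, 0, 91],
  [0, 0, -0.795, 0.58, -0.3855, 0, 91],
  [0, 0, -0.795, 0.58, -0.3855, 0, 91],
])

```text
clock: 2.58
ee_pos: [0.5897, 0.2642, 0.214]
tool_rot: [[-0.048, 0.999, 0.0], [0.999, 0.048, 0.0], [0.0, 0.0, -1.0]]
wrist_force: [-0.0, 0.1, 0.2]
opening: 0.0909
finger_force: 0.0
```

carry_out([
  [0, 0, 0, 0, 0, -0.6, 91],
  [0, 0, 0, 0, 0, -0.6, 91],
  [0, 0, 0, 0, 0, -0.6, 91],
  [0, 0, 0, 0, 0, 0, 91],
  [0, 0, 0, 0, 0, 0, 91],
])

```text
clock: 3.2
ee_pos: [0.5896, 0.2653, 0.1252]
tool_rot: [[-0.051, 0.999, 0.002], [0.999, 0.051, 0.001], [0.001, 0.002, -1.0]]
wrist_force: [0.4, -0.2, 0.1]
opening: 0.091
finger_force: 0.0
```

carry_out([
  [0, 0, 0, 0, 0, -0.5, 91],
  [0, 0, 0, 0, 0, -0.5, 91],
  [0, 0, 0, 0, 0, -0.4, 91],
  [0, 0, 0, 0, 0, -0.4, 91],
  [0, 0, 0, 0, 0, 0, 91],
])

```text
clock: 3.82
ee_pos: [0.5888, 0.265, 0.0342]
tool_rot: [[-0.051, 0.999, -0.0], [0.999, 0.051, -0.0], [-0.0, -0.0, -1.0]]
wrist_force: [-0.4, 0.5, -0.5]
opening: 0.0908
finger_force: 0.0
```

carry_out([
  [0, 0, 0, 0, 0, 0, 75],
  [0, 0, 0, 0, 0, 0, 65],
  [0, 0, 0, 0, 0, 0, 62],
  [0, 0, 0, 0, 0, 0, 58],
  [0, 0, 0, 0, 0, 0, 55],
])

```text
clock: 4.45
ee_pos: [0.5892, 0.2651, 0.0346]
tool_rot: [[-0.051, 0.999, 0.001], [0.999, 0.051, 0.0], [0.0, 0.001, -1.0]]
wrist_force: [0.4, -0.9, 4.6]
opening: 0.0598
finger_force: 30.0
```

carry_out([
  [0, 0, -0.486, -0.054, 0.03, 0, 55],
  [0, 0, -0.486, -0.054, 0.03, 0, 55],
  [0, 0, -0.486, -0.054, 0.03, 0, 55],
  [0, 0, -0.486, -0.054, 0.03, 0, 55],
  [0, 0, 0, 0, 0, 0, 55],
])

```text
clock: 5.08
ee_pos: [0.5786, 0.271, 0.0346]
tool_rot: [[0.151, 0.989, 0.001], [0.989, -0.151, 0.0], [0.0, 0.001, -1.0]]
wrist_force: [1.0, -1.1, 3.9]
opening: 0.0604
finger_force: 30.0
```

```bash
python3 - <<'E'
from h import *
L=np.load("fit.npz")["L"]; B=[*lane2w(L,[(-.001,.134,0)])[0,:2],L[2]]
crop("top",160,138,220,115,3,"pics/e.png",model(L,(-.0398,.0383))+bmodel(B))
s=ctrl.observe();print(s["ee_pos"],s["tool_rot"][:,1],s["wrist_force"],lane2w(L,[(-.001,.19,0)]))
E
```

```text
[0.57858309 0.27100441 0.03461303] [ 0.98853042 -0.15101616  0.00131479] [ 0.76752022 -1.07113118  5.88437631] [[0.57791952 0.27106172 0.        ]]
```

View pics/e.png

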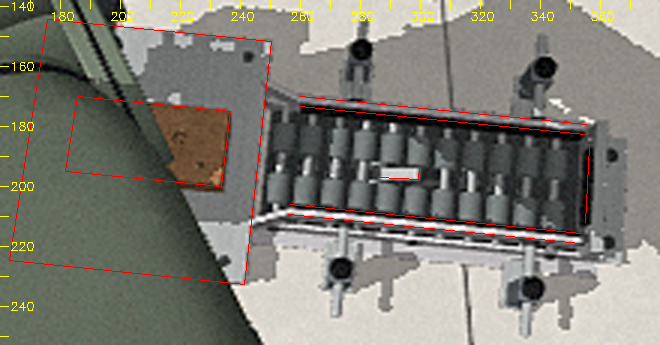

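Block is squared, front edge as predicted (crop x≈223, y 110–188), heading between the rails. Slide it in.

carry_out([
  [0, 0, 0, -0.04, -0.2175, 0, 55],
  [0, 0, 0, -0.036, -0.2175, 0, 55],
  [0, 0, 0, -0.0334, -0.2175, 0, 55],
  [0, 0, 0, -0.0334, -0.2175, 0, 55],
  [0, 0, 0, -0.0334, -0.2175, 0, 55],
])

```text
clock: 5.75
ee_pos: [0.5696, 0.217, 0.0346]
tool_rot: [[0.152, 0.988, 0.002], [0.988, -0.152, 0.002], [0.002, 0.001, -1.0]]
wrist_force: [1.2, 5.2, 4.7]
opening: 0.0599
finger_force: 30.0
```

```bash
python3 - <<'E'
from h import *
L=np.load("fit.npz")["L"]; B=[*lane2w(L,[(-.001,.079,0)])[0,:2],L[2]]
crop("top",190,148,180,90,4,"pics/f.png",bmodel(B))
s=ctrl.observe();p=s["ee_pos"];c,q=np.cos(L[2]),np.sin(L[2]);d=p[:2]-L[:2];print(p,c*d[0]+q*d[1],-q*d[0]+c*d[1],s["wrist_force"])
E
```

```text
[0.56938603 0.21552057 0.03460673] -0.0010063058025223254 0.13380712664351088 [-0.14457742  0.26350046  2.74879929]
```

View pics/f.png

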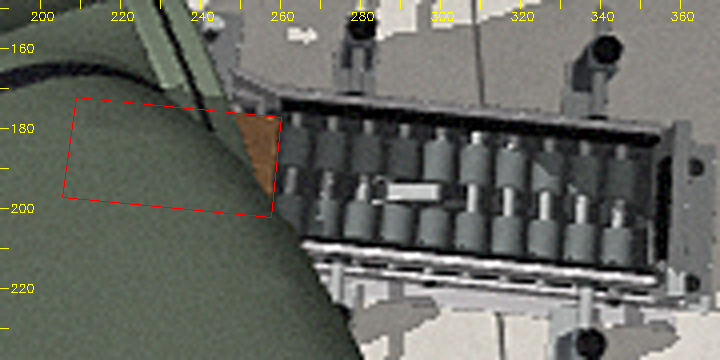

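Block front matches the prediction (far corner at (260,177)), with clear black gap to the far rail. Continue to the release point.

carry_out([
  [0, 0, 0, -0.0334, -0.2175, 0, 55],
  [0, 0, 0, -0.0334, -0.2175, 0, 55],
  [0, 0, 0, -0.0334, -0.2175, 0, 55],
  [0, 0, 0, -0.0334, -0.2175, 0, 55],
  [0, 0, 0, -0.031, -0.2, 0, 55],
])

```text
clock: 6.42
ee_pos: [0.5615, 0.1634, 0.0346]
tool_rot: [[0.152, 0.988, 0.002], [0.988, -0.152, 0.002], [0.002, 0.002, -1.0]]
wrist_force: [1.1, 4.5, 4.9]
opening: 0.0597
finger_force: 30.0
```

carry_out([
  [0, 0, 0, 0, 0, 0, 57],
  [0, 0, 0, 0, 0, 0, 59],
  [0, 0, 0, 0, 0, 0, 62],
  [0, 0, 0, 0, 0, 0, 68],
  [0, 0, 0, 0, 0, 0, 76],
])

```text
clock: 7.05
ee_pos: [0.5603, 0.1627, 0.0334]
tool_rot: [[0.152, 0.988, -0.002], [0.988, -0.152, -0.001], [-0.001, -0.001, -1.0]]
wrist_force: [0.5, -0.0, -0.9]
opening: 0.0747
finger_force: 0.0
```

carry_out([
  [0, 0, 0, 0, 0, 0, 80],
  [0, 0, 0, 0.015, 0.1, 0, 80],
  [0, 0, 0, 0.03, 0.2, 0, 80],
  [0, 0, 0, 0.061, 0.395, 0, 80],
  [0, 0, 0, 0.046, 0.3, 0, 80],
])

```text
clock: 7.68
ee_pos: [0.5689, 0.2147, 0.034]
tool_rot: [[0.151, 0.989, 0.001], [0.989, -0.151, 0.0], [0.001, 0.001, -1.0]]
wrist_force: [-0.1, 0.4, 0.1]
opening: 0.0798
finger_force: 0.0
```

```bash
cat >> h.py <<'E'
def inlane(p):
    L=np.load("fit.npz")["L"];c,q=np.cos(L[2]),np.sin(L[2]);d=p[:2]-L[:2];return c*d[0]+q*d[1],-q*d[0]+c*d[1],p[2]
E
python3 - <<'E'
from h import *
L=np.load("fit.npz")["L"]; B=[*lane2w(L,[(-.001,.024,0)])[0,:2],L[2]]
crop("top",190,148,180,90,4,"pics/g.png",bmodel(B))
s=ctrl.observe();print(inlane(s["ee_pos"]),s["wrist_force"],s["opening"])
E
```

```text
(np.float64(-0.0011222264146067348), np.float64(0.13463024545514668), np.float64(0.034090935730976726)) [0.37255657 1.02070438 0.50300985] 0.08018265367200934
```

View pics/g.png

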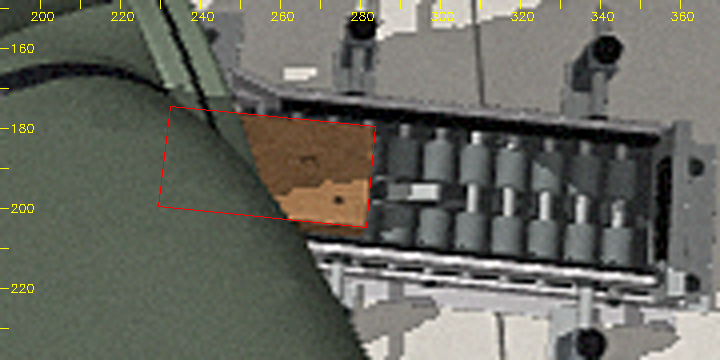

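Block sits centred between rails, front at (283,180)–(281,204), on the model. Now close the fingers to a narrow pusher and push from behind.

carry_out([
  [0, 0, 0, 0, 0, 0.16, 12],
  [0, 0, 0, 0, 0, 0, 12],
  [0, 0, 0, 0, 0, 0, 12],
  [0, 0, 0, 0, 0, 0, 12],
  [0, 0, 0, 0, 0, 0, 12],
])

```text
clock: 8.35
ee_pos: [0.5685, 0.2125, 0.0419]
tool_rot: [[0.152, 0.988, -0.0], [0.988, -0.152, -0.0], [-0.0, -0.0, -1.0]]
wrist_force: [-0.1, 0.0, -1.1]
opening: 0.0327
finger_force: 0.0
```

carry_out([
  [0, 0, 0, -0.0303, -0.1977, 0, 12],
  [0, 0, 0, -0.0303, -0.1977, 0, 12],
  [0, 0, 0, -0.0152, -0.0988, 0, 12],
  [0, 0, 0, -0.0152, -0.0988, 0, 12],
  [0, 0, 0, -0.0152, -0.0988, 0, 12],
])

```text
clock: 8.98
ee_pos: [0.5633, 0.1781, 0.042]
tool_rot: [[0.152, 0.988, 0.0], [0.988, -0.152, 0.0], [0.0, 0.0, -1.0]]
wrist_force: [0.6, 0.5, -0.4]
opening: 0.0122
finger_force: 0.3
```

carry_out([
  [0, 0, 0, -0.0152, -0.0988, 0, 12],
  [0, 0, 0, -0.0152, -0.0988, 0, 12],
  [0, 0, 0, -0.0152, -0.0988, 0, 12],
  [0, 0, 0, -0.0152, -0.0988, 0, 12],
  [0, 0, 0, -0.0152, -0.0988, 0, 12],
])

```text
clock: 9.6
ee_pos: [0.5594, 0.1533, 0.0419]
tool_rot: [[0.152, 0.988, 0.0], [0.988, -0.152, 0.0], [0.0, 0.0, -1.0]]
wrist_force: [-0.3, 0.1, -0.2]
opening: 0.012
finger_force: 0.4
```

carry_out([
  [0, 0, 0, -0.0152, -0.0988, 0, 12],
  [0, 0, 0, -0.0152, -0.0988, 0, 12],
  [0, 0, 0, -0.0152, -0.0988, 0, 12],
  [0, 0, 0, -0.0152, -0.0988, 0, 12],
  [0, 0, 0, -0.0152, -0.0988, 0, 12],
])

```text
clock: 10.22
ee_pos: [0.5556, 0.1285, 0.042]
tool_rot: [[0.152, 0.988, 0.0], [0.988, -0.152, -0.0], [-0.0, 0.0, -1.0]]
wrist_force: [0.0, 0.4, -0.4]
opening: 0.0122
finger_force: 0.4
```

```bash
python3 - <<'E'
from h import *
s=ctrl.observe();p=inlane(s["ee_pos"]);print(p,s["wrist_force"],s["opening"])
L=np.load("fit.npz")["L"]; B=[*lane2w(L,[(-.001,p[1]-.076,0)])[0,:2],L[2]]
crop("top",190,148,180,90,4,"pics/h.png",bmodel(B))
E
```

```text
(np.float64(-0.0014276099811221087), np.float64(0.04567507447135366), np.float64(0.041984151680945936)) [ 0.04720674  0.43680137 -0.39961382] 0.012232201365777011
```

View pics/h.png

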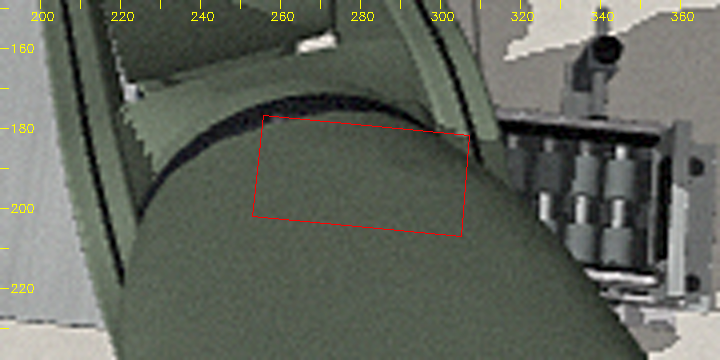

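Arm now hides the lane from the top camera; use the side camera numerically: wood-coloured extents in lane coordinates.

```bash
cat >> h.py <<'E'
def wood():
    im=eyes.snapshot("side");hs=cv2.cvtColor(im,cv2.COLOR_RGB2HSV)
    m=cv2.inRange(hs,(7,70,40),(22,255,255)); m[:140]=0;m[245:]=0;m[:,:175]=0;m[:,330:]=0
    for v in range(140,245,4):
        u=np.flatnonzero(m[v])
        if len(u)>2:
            a=[np.round(np.array(inlane(unproj("side",(x,v),.058)[0])[:2])*1000,1).tolist() for x in(u[0]-.5,u[-1]+.5)]
            print(v,u[0],u[-1],len(u),*a)
E
python3 - <<'E'
from h import *
wood(); L=np.load("fit.npz")["L"]; p=inlane(ctrl.observe()["ee_pos"])
print(proj("side",lane2w(L,[(x,y,.058) for y in(p[1]-.016,p[1]-.136) for x in(-.031,.029)])).round(1).tolist())
print(nets.search_frame("beech_block","side")[:3])
E
```

```text
160 230 242 13 [108.5, -99.8] [77.2, -111.4]
164 231 263 33 [96.7, -79.7] [18.8, -108.5]
168 236 263 9 [76.0, -63.9] [11.2, -87.9]
172 236 274 15 [67.5, -44.4] [-21.0, -77.2]
176 255 262 4 [16.9, -41.4] [-0.9, -48.0]
180 259 274 16 [1.0, -26.3] [-34.0, -39.3]
184 259 274 16 [-5.7, -8.5] [-40.1, -21.3]
188 258 272 15 [-10.1, 9.4] [-41.8, -2.4]
192 257 268 12 [-14.3, 26.7] [-39.2, 17.4]
196 257 268 12 [-20.5, 42.7] [-44.9, 33.6]
200 245 267 17 [-2.3, 67.1] [-48.5, 49.9]
204 254 264 11 [-26.2, 75.3] [-47.9, 67.2]
[[263.1, 193.9], [238.0, 189.1], [280.1, 170.3], [257.2, 166.4]]
[{'extent': [307.2, 257.5, 82.4, 56.4], 'p': 0.61}]
```

Visible near edge (u≈274 at v 180) matches the predicted block (273 plus the camera's known +1 px offset), so it runs straight. Continue.

carry_out([
  [0, 0, 0, -0.0132, -0.0988, 0, 12],
  [0, 0, 0, -0.0132, -0.0988, 0, 12],
  [0, 0, 0, -0.0152, -0.0988, 0, 12],
  [0, 0, 0, -0.0152, -0.0988, 0, 12],
  [0, 0, 0, -0.0152, -0.0988, 0, 12],
])

```text
clock: 11.0
ee_pos: [0.5521, 0.1038, 0.0421]
tool_rot: [[0.152, 0.988, 0.0], [0.988, -0.152, 0.0], [0.0, 0.0, -1.0]]
wrist_force: [1.1, 1.6, 0.1]
opening: 0.0121
finger_force: 0.7
```

carry_out([
  [0, 0, 0, -0.0152, -0.0988, 0, 12],
  [0, 0, 0, -0.0152, -0.0988, 0, 12],
  [0, 0, 0, -0.0152, -0.0988, 0, 12],
  [0, 0, 0, -0.0152, -0.0988, 0, 12],
  [0, 0, 0, -0.0152, -0.0988, 0, 12],
])

```text
clock: 11.62
ee_pos: [0.5483, 0.0791, 0.042]
tool_rot: [[0.152, 0.988, 0.0], [0.988, -0.152, 0.0], [0.0, 0.0, -1.0]]
wrist_force: [1.0, 2.2, -0.0]
opening: 0.0119
finger_force: 0.7
```

carry_out([
  [0, 0, 0, -0.0152, -0.0988, 0, 12],
  [0, 0, 0, -0.0152, -0.0988, 0, 12],
  [0, 0, 0, -0.0152, -0.0988, 0, 12],
  [0, 0, 0, -0.0152, -0.0988, 0, 12],
  [0, 0, 0, -0.0152, -0.0988, 0, 12],
])

```text
clock: 12.25
ee_pos: [0.5445, 0.0544, 0.042]
tool_rot: [[0.152, 0.988, 0.0], [0.988, -0.152, 0.0], [0.0, 0.0, -1.0]]
wrist_force: [0.3, 1.6, 1.6]
opening: 0.0119
finger_force: 0.8
```

```bash
python3 - <<'E'
from h import *
wood(); L=np.load("fit.npz")["L"]; s=ctrl.observe();p=inlane(s["ee_pos"])
print(p,s["wrist_force"],proj("side",lane2w(L,[(x,y,.058) for y in(p[1]-.016,p[1]-.136) for x in(-.031,.029)])).round(1).tolist())
E
```

```text
148 244 270 27 [103.5, -181.0] [34.4, -206.4]
152 250 276 16 [78.5, -162.7] [10.9, -187.6]
156 249 283 12 [71.7, -138.8] [-14.2, -170.4]
160 267 269 3 [19.4, -132.7] [12.2, -135.3]
164 260 285 16 [28.2, -105.1] [-33.0, -127.7]
168 270 285 16 [-2.7, -93.0] [-39.6, -106.7]
172 270 283 14 [-9.7, -73.0] [-41.4, -84.8]
176 269 280 12 [-14.3, -53.0] [-41.0, -62.9]
180 268 277 10 [-18.7, -33.6] [-40.5, -41.7]
184 258 274 11 [-3.6, -7.7] [-40.1, -21.3]
188 265 272 8 [-24.9, 3.9] [-41.8, -2.4]
(np.float64(-0.0012839093433218611), np.float64(-0.029789271530254992), np.float64(0.041936927475898236)) [0.17496278 1.05769775 0.28765594] [[274.2, 178.5], [250.5, 174.4], [289.2, 157.7], [267.3, 154.3]]
```

carry_out([
  [0, 0, 0, -0.0152, -0.0988, 0, 12],
  [0, 0, 0, -0.0152, -0.0988, 0, 12],
  [0, 0, 0, -0.0152, -0.0988, 0, 12],
  [0, 0, 0, -0.0152, -0.0988, 0, 12],
  [0, 0, 0, -0.0152, -0.0988, 0, 12],
])

```text
clock: 12.92
ee_pos: [0.5405, 0.0296, 0.0419]
tool_rot: [[0.152, 0.988, -0.0], [0.988, -0.152, -0.0], [-0.0, -0.0, -1.0]]
wrist_force: [-0.2, 1.5, 1.9]
opening: 0.012
finger_force: 0.7
```

carry_out([
  [0, 0, 0, -0.006, -0.04, 0, 12],
  [0, 0, 0, -0.006, -0.04, 0, 12],
  [0, 0, 0, -0.006, -0.04, 0, 12],
  [0, 0, 0, -0.006, -0.04, 0, 12],
  [0, 0, 0, -0.006, -0.04, 0, 12],
])

```text
clock: 13.55
ee_pos: [0.5391, 0.0199, 0.0419]
tool_rot: [[0.152, 0.988, -0.0], [0.988, -0.152, -0.0], [-0.0, -0.0, -1.0]]
wrist_force: [-0.4, 2.0, -0.9]
opening: 0.0122
finger_force: 0.4
```

carry_out([
  [0, 0, 0, -0.003, -0.02, 0, 12],
  [0, 0, 0, -0.003, -0.02, 0, 12],
  [0, 0, 0, -0.003, -0.02, 0, 12],
  [0, 0, 0, 0, 0, 0, 12],
  [0, 0, 0, 0, 0, 0, 12],
])

```text
clock: 14.18
ee_pos: [0.5388, 0.0169, 0.042]
tool_rot: [[0.152, 0.988, 0.0], [0.988, -0.152, -0.0], [-0.0, 0.0, -1.0]]
wrist_force: [0.4, 0.1, -0.3]
opening: 0.0122
finger_force: 0.0
```

carry_out([
  [0, 0, 0, -0.003, -0.02, 0, 12],
  [0, 0, 0, 0, 0, 0, 12],
  [0, 0, 0, -0.003, -0.02, 0, 12],
  [0, 0, 0, 0, 0, 0, 12],
  [0, 0, 0, 0, 0, 0, 12],
])

```text
clock: 14.8
ee_pos: [0.5385, 0.0154, 0.042]
tool_rot: [[0.152, 0.988, 0.0], [0.988, -0.152, 0.001], [0.001, 0.0, -1.0]]
wrist_force: [0.2, 4.3, 0.4]
opening: 0.0119
finger_force: 1.8
```

carry_out([
  [0, 0, 0, -0.003, -0.02, 0, 12],
  [0, 0, 0, 0, 0, 0, 12],
  [0, 0, 0, 0, 0, 0, 12],
  [0, 0, 0, 0, 0, 0, 12],
  [0, 0, 0, 0, 0, 0, 12],
])

```text
clock: 15.42
ee_pos: [0.5385, 0.0153, 0.0421]
tool_rot: [[0.153, 0.988, 0.001], [0.988, -0.153, 0.002], [0.002, 0.0, -1.0]]
wrist_force: [0.7, 7.9, -0.2]
opening: 0.0117
finger_force: 3.7
```

Solid against the stop. Back off, lift and clear the view.

carry_out([
  [0, 0, 0, 0.015, 0.1, 0, 12],
  [0, 0, 0, 0.03, 0.2, 0, 12],
  [0, 0, 0, 0, 0, 0.6, 12],
  [0, 0, 0, 0, 0, 0.8, 12],
  [0, 0, 0, 0, 0, 0.8, 12],
])

```text
clock: 16.05
ee_pos: [0.5403, 0.0291, 0.1529]
tool_rot: [[0.151, 0.988, -0.001], [0.988, -0.151, -0.001], [-0.001, -0.0, -1.0]]
wrist_force: [0.2, -0.1, 0.7]
opening: 0.0119
finger_force: 0.0
```

carry_out([
  [0, 0, 0, -0.4, 1, 0.2, 12],
  [0, 0, 0, -0.4, 1, 0.2, 12],
  [0, 0, 0, -0.4, 1, 0.2, 12],
  [0, 0, 0, -0.4, 1, 0.2, 12],
  [0, 0, 0, -0.4, 1, 0.2, 12],
])

```text
clock: 16.68
ee_pos: [0.4397, 0.2806, 0.2024]
tool_rot: [[0.152, 0.988, 0.001], [0.988, -0.152, -0.001], [-0.0, 0.001, -1.0]]
wrist_force: [0.4, 0.0, -0.8]
opening: 0.0117
finger_force: 0.0
```

carry_out([
  [0, 0, 0, -0.6, 1, 0, 12],
  [0, 0, 0, -0.6, 1, 0, 12],
  [0, 0, 0, -0.6, 1, 0, 12],
  [0, 0, 0, -0.6, 0, 0, 12],
  [0, 0, 0, 0, 0, 0, 12],
])

```text
clock: 17.3
ee_pos: [0.3187, 0.4293, 0.2018]
tool_rot: [[0.148, 0.989, -0.0], [0.989, -0.148, -0.001], [-0.001, 0.0, -1.0]]
wrist_force: [0.5, -0.6, -0.5]
opening: 0.012
finger_force: 0.0
```

```bash
python3 - <<'E'
from h import *
L=np.load("fit.npz")["L"]; B=[*lane2w(L,[(-.001,-.145,0)])[0,:2],L[2]]
crop("top",225,140,150,110,5,"pics/z.png",bmodel(B)+model(L)[-1:])
im=cv2.cvtColor(eyes.snapshot("top"),cv2.COLOR_RGB2GRAY).astype(np.float32)
for s in(1,-1):
    xs=np.arange(.036,.052,.001)*s
    for ys in(np.linspace(.01,-.05,60),np.linspace(-.13,-.19,60)):
        pr=[]
        for x in xs:
            q=proj("top",lane2w(L,[(x,y,.058) for y in ys])).astype(np.float32)
            pr.append(cv2.remap(im,q[:,:1].copy(),q[:,1:].copy(),1).mean())
        print(s,' '.join(f"{x*1000:.0f}:{p:.0f}" for x,p in zip(xs,pr)))
s=ctrl.observe();print(s["ee_pos"],s["wrist_force"],s["clock"])
E
```

```text
1 36:4 37:5 38:7 39:13 40:37 41:80 42:118 43:133 44:129 45:109 46:81 47:66 48:75 49:91 50:99 51:101
1 36:4 37:5 38:8 39:18 40:46 41:89 42:121 43:130 44:122 45:99 46:78 47:80 48:98 49:112 50:114 51:114
-1 -36:55 -37:48 -38:39 -39:29 -40:16 -41:10 -42:31 -43:79 -44:122 -45:136 -46:129 -47:102 -48:70 -49:53 -50:51 -51:49
-1 -36:41 -37:40 -38:38 -39:33 -40:20 -41:10 -42:26 -43:68 -44:111 -45:132 -46:131 -47:106 -48:73 -49:54 -50:49 -51:48
[0.32084538 0.4290367  0.20207422] [0.89830514 1.02805281 0.1068837 ] 17.4
```

View pics/z.png

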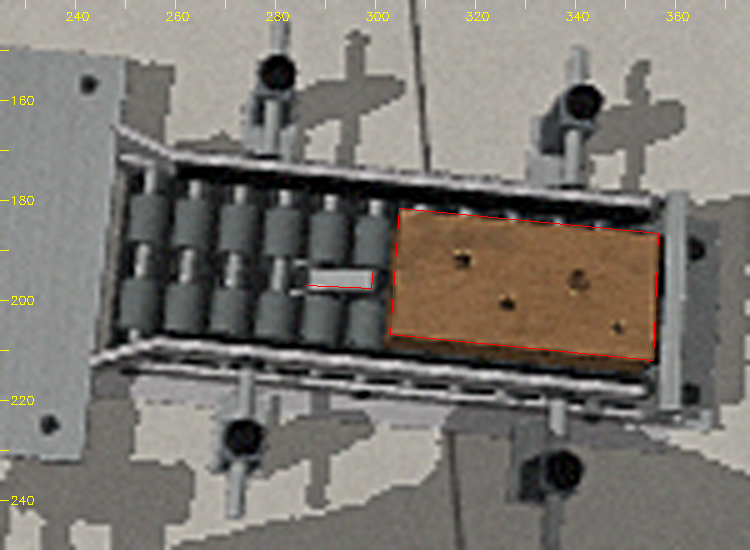

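The block lies exactly on the home outline (rear edge at about (304,195)). The catch is up behind it at (287–299,196), matching the 'up' outline. The rail profiles have not changed.

```bash
python3 -c "
from bench import ctrl;print(ctrl.hand_in())"
```

```text
the job is handed in; nothing more can be done
None
```

The beech block is home against the end stop with the catch up behind it. The final image shows neither rail moved, the sanding block, spanner and caliper weren't approached, and the job was handed in after about 17 s of robot time.

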